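# Sort the stone jars into the goldsmith's two-tier stand

## Task

Put away the red, blue and green stone jars: stand each one upright in the middle of the pad of its own colour on the base of the stand, and then put the tray on top so that all four corner holes drop over their posts and it sits level, fully down on the shoulders. Leave the yellow and the colourless jars where they stand, and never tip any of the five jars over.

Things in the scene. Friction and masses are not known exactly. Their poses are not given: they have to be found in the camera images.
- jar_red: stone jar: round black tub showing one big red cut stone on pale foam in its top; 40 mm in diameter and 30 mm tall, 60 g, upright straight-sided cylinder, not fragile. Origin at the centre of its underside, z up. Loose; belongs on the red pad.
- jar_blue: stone jar: round black tub showing one big blue cut stone on pale foam in its top; 40 mm in diameter and 30 mm tall, 60 g, upright straight-sided cylinder, not fragile. Origin at the centre of its underside, z up. Loose; belongs on the blue pad.
- jar_green: stone jar: round black tub showing one big green cut stone on pale foam in its top; 40 mm in diameter and 30 mm tall, 60 g, upright straight-sided cylinder, not fragile. Origin at the centre of its underside, z up. Loose; belongs on the green pad.
- jar_yellow: look-alike stone jar with a yellow stone; same tub, 40 mm in diameter and 30 mm tall, 60 g, upright straight-sided cylinder, not fragile. Origin at the centre of its underside, z up. Loose; does not belong in the stand, to be left where it is.
- jar_clear: look-alike stone jar with a colourless (pale grey-white) stone; same tub, 40 mm in diameter and 30 mm tall, 60 g, upright straight-sided cylinder, not fragile. Origin at the centre of its underside, z up. Loose; does not belong in the stand, to be left where it is.
- stand: stand base, fixed: dark wooden board 240 (its x) x 110 (y) x 15 mm; origin: centre of its underside, z up. Brass corner posts at x +-105, y +-42 mm: 16 mm thick up to a shoulder 55 mm above the origin, then an 8 mm pin, tapered to 3 mm over its last 6 mm, ending 73 mm above the origin. The tray's underside rests on the shoulders. Pads in a row along x. Half-turn symmetric.
- pad_red: red round pad fixed on the stand's board, 54 mm in diameter, 2 mm thick; origin at the centre of its underside, 15 mm above the stand's origin (so its top is 17 mm above the bench). The pads sit at -62, 0 and +62 mm along the stand's x axis, in an order that changes.
- pad_blue: blue round pad fixed on the stand's board, 54 mm in diameter, 2 mm thick; origin at the centre of its underside, 15 mm above the stand's origin (so its top is 17 mm above the bench). The pads sit at -62, 0 and +62 mm along the stand's x axis, in an order that changes.
- pad_green: green round pad fixed on the stand's board, 54 mm in diameter, 2 mm thick; origin at the centre of its underside, 15 mm above the stand's origin (so its top is 17 mm above the bench). The pads sit at -62, 0 and +62 mm along the stand's x axis, in an order that changes.
- tray: loose pale wooden upper tray 240 (its x) x 110 (y) mm, floor 6 mm, rim 14 mm high, 250 g, flat on the bench at first; origin: centre of its underside, z up. 14 mm through holes at x +-105, y +-42 mm. Handle over the centre: bar 80 mm along x, 12 mm wide in y, from 40 to 54 mm above the origin, on 12 mm square legs at x +-34 mm. Half-turn symmetric: fits either way round.

How it is judged:
By the outcome, as a careful person would: the job done as asked, in the order asked, and still so for the second after the job is handed in, with the robot touching nothing.
It also fails if it takes over 106 s, if anything falls off the work surface, if the arm or the gripper's body presses on something with over 40 N, if the wrist force passes 120 N, or if a joint passes its speed limit or range.

## Robot

A 6-joint arm with a two-finger parallel gripper is mounted at the origin on the work surface. World frame = base frame: x ahead of the robot, y to its left, z up, the work surface at z = 0. Lengths are in m, angles in rad, forces in N, time in s.
With the tool pointing down it reaches from about 0.35 to 0.975 m from the base axis. Payload 17.4 kg.
Tool frame: the origin (TCP) lies between the finger pads; the fingertips stand 8 mm ahead of it and the grasp point (between the pads) lies 11 mm behind it; z points along the fingers, y is the line along which they close (so a half turn about z gives the same grasp; the last joint's range is limited). The gripper opens to 85 mm and grips with 20 to 120 N. Pads are 22 mm wide; open, the fingers measure 114 mm over their backs; the gripper's body (76 mm by 85 mm) begins 54 mm behind the grasp point. The pads swing forward as they close: fully open they stand 13 mm farther back than shut.
Start: joints at [-1.34, 0.116, 1.442, -0, 1.584, -0.038], TCP at [0.179, -0.651, 0.239] pointing down, gripper open.
Joint ranges: [-2.83, 2.83], [-0.83, 2.19], [0.07, 2.5], [-1.14, 4.28], [0.01, 3], [-2.97, 2.97]. Speed limits (rad/s): [1.89, 1.89, 2.22, 3.14, 3.14, 3.14].

## Interface

Orientations are given as [roll, pitch, yaw] about the fixed x, y, z axes, in that order (R = Rz(yaw) Ry(pitch) Rx(roll)).
In Python, from station import r, eoat, snapshot, order, spotter, read_time_s, read_qpos, read_joint_vel, read_effort, read_position, read_tcp_rot, read_ft_force, read_ft_torque, read_finger_gap, read_gripper_force gives the robot as it stands. Calls block until the motion is done:
- r.reach(position, orientation): joint-space move of the TCP to a pose.
- r.movel(position, ori=None, speed=0.15, force_limit=None): straight line of the TCP; ori=None keeps the orientation; speed is the mean speed in m/s. With force_limit (N) it stops when the force on the tool has changed by that much, and returns True; else False.
- r.move_joints(angles): joint-space move.
- eoat.set_gripper(opening, f_grip=None): finger opening in m; f_grip is the grip in N (None keeps the last); returns when the fingers have stopped.
- r.hold(seconds).
- r.solve_ik(position, orientation): joint angles nearest the present ones, or None.
- snapshot(name): name is "scene" or "top" or "wrist"; returns a dict with "pixels" (480x640x3 uint8, red, green, blue), "z_map" (480x640 float32, m along the optical axis (not along the pixel's ray), 0 where there is no reading), "K" (3x3 intrinsics, pixels), "dist" ([k1, k2, p1, p2, k3] as OpenCV has them; the pictures are not rectified), "T" (4x4, takes a point from camera to world coordinates); the wrist camera has in their place "tool_from_camera" (4x4, takes a point from camera to tool coordinates, whose origin is the TCP and whose axes are the flange's). Camera axes: x right, y down, z forward; pixel columns grow to the right and rows downward; lengths in m; the calibration is good to about 2 mm. A picture is of the moment at which its call begins: read the wrist's pose just before it.
A pose or a line that the arm cannot do raises r.MotionError and nothing moves.
- order.job_done(): hands the job in; it is judged then, once.
Trained networks look in a picture, given as the dict that the camera call returned (one of the last four; its "shot" number tells which), for a name from the list of things; names that differ only in an ending like _2 or _b are one class to them, and where a whole thing is asked for, a point or a joint stands for the part that bears it (a point fixed in the world has none). Each returns a list of dicts, best first, with "p" (0 to 1); they miss things now and then, are a little off and sometimes report something else, mostly with a low value. They report only what shows in the picture. A call takes as long as a camera call.
- spotter.regions_of(label, picture): "mask" (480x640 bool, what is visible of it) and "centre" ([column, row] in pixels, amid what is visible of it).
Readings, each from a call of its own:
- read_time_s(): time.
- read_qpos(): joint angles.
- read_joint_vel(): joint speeds.
- read_effort(): joint torques, N m.
- read_position(): TCP position.
- read_tcp_rot(): TCP orientation.
- read_ft_force(): force on the tool from outside, world axes, zero at the start.
- read_ft_torque(): the same for the moment, N m.
- read_finger_gap(): finger opening in m.
- read_gripper_force(): force on a finger pad.
Only numpy, scipy, OpenCV 4.12 (cv2) and the standard library are available. Lean on these libraries where they do the work, as an engineer would, in place of code of your own. Each camera call takes 0.05 s, during which the arm holds its last target. There are 200 camera calls.

## Working session

There is one attempt and no reset: what is moved stays moved. The work goes in short steps, each a Python script; the robot and the scene stay as the last script left them, time stands still between calls to the robot, and variables do not carry over. Pictures are saved under pics/ and viewed, at most 14 in all, crops included, and the job is handed in when it is done.

```bash
mkdir -p pics; ls; cat > h.py <<'E'
import numpy as np, cv2
from station import *
from scipy.spatial.transform import Rotation as R
def save(n,p): cv2.imwrite('pics/'+n+'.png',np.ascontiguousarray(p[...,::-1]))
def campose(s,pose=None):
    if 'T' in s: return np.array(s['T'])
    return pose@np.array(s['tool_from_camera'])
def rays(s,uv):
    return cv2.undistortPoints(np.array(uv,float).reshape(-1,1,2),np.array(s['K']),np.array(s['dist'])).reshape(-1,2)
def deproj(s,mask,T):
    v,u=np.nonzero(mask&(s['z_map']>0)); z=s['z_map'][v,u]
    n=rays(s,np.c_[u,v]); P=np.c_[n*z[:,None],z]
    return P@T[:3,:3].T+T[:3,3]
def onplane(s,uv,T,h):
    n=rays(s,uv); d=np.c_[n,np.ones(len(n))]@T[:3,:3].T
    return T[:3,3]+d*((h-T[2,3])/d[:,2:])
E
cat > a.py <<'E'
from h import *
print(read_time_s(),read_position(),read_tcp_rot())
for c in ['scene','top']:
    s=snapshot(c); save(c+'0',s['pixels']); T=campose(s); print(c,T[:3,3])
    for l in ['jar_red','jar_blue','jar_green','jar_yellow','jar_clear','pad_red','pad_blue','pad_green','stand','tray']:
        for d in spotter.regions_of(l,s)[:2]:
            P=deproj(s,d['mask'],T)
            if len(P)==0: print(l,d['p'],d['centre'],'nodepth');continue
            zt=np.percentile(P[:,2],90); Q=P[abs(P[:,2]-zt)<.006]
            print(l,round(d['p'],2),np.round(d['centre']),d['mask'].sum(),'ztop',zt.round(4),'med',np.median(P,0).round(4),'topmid',((Q.max(0)+Q.min(0))/2).round(4),'ext',(Q.max(0)-Q.min(0)).round(3))
print(read_time_s())
E
python3 a.py
```

```text
pics
0.0 [ 0.17918504 -0.65058296  0.23853425] [-3.14038780e+00 -4.49157939e-05  2.68778109e-01]
scene [ 0.90561549 -0.44188253  0.47669737]
jar_red 0.85 [329. 257.] 535 ztop 0.0305 med [0.5523 0.0063 0.0255] topmid [0.5463 0.0138 0.0286] ext [0.039 0.04  0.008]
jar_blue 0.79 [304. 227.] 410 ztop 0.0309 med [0.46   0.0496 0.0248] topmid [0.4521 0.0572 0.0289] ext [0.038 0.037 0.008]
jar_blue 0.17 [327. 256.] 490 ztop 0.0306 med [0.5526 0.0042 0.0257] topmid [0.5464 0.013  0.0286] ext [0.039 0.039 0.008]
jar_green 0.95 [406. 273.] 615 ztop 0.0303 med [0.6709 0.0543 0.0253] topmid [0.667  0.0647 0.0287] ext [0.04  0.04  0.009]
jar_yellow 0.56 [250. 262.] 554 ztop 0.0305 med [ 0.4566 -0.0825  0.0247] topmid [ 0.4489 -0.076   0.0286] ext [0.041 0.039 0.008]
jar_clear 0.71 [345. 306.] 700 ztop 0.0306 med [ 0.6453 -0.0709  0.0259] topmid [ 0.6407 -0.0623  0.0284] ext [0.038 0.04  0.007]
pad_red 0.88 [164. 318.] 850 ztop 0.019 med [ 0.4582 -0.2525  0.018 ] topmid [ 0.4551 -0.2522  0.0174] ext [0.058 0.055 0.006]
pad_red 0.61 [391. 205.] 3885 ztop 0.0299 med [0.532  0.2345 0.0078] topmid [0.
[... 1787 characters left out ...]
9  0.0178] topmid [ 0.5169 -0.2402  0.0191] ext [0.051 0.051 0.01 ]
pad_blue 0.65 [289. 302.] 387 ztop 0.0312 med [0.451  0.0573 0.0278] topmid [0.4512 0.0579 0.0299] ext [0.039 0.037 0.009]
pad_green 0.94 [448. 231.] 659 ztop 0.0202 med [ 0.5769 -0.2285  0.0176] topmid [ 0.5771 -0.2283  0.0192] ext [0.053 0.052 0.01 ]
pad_green 0.22 [361. 304.] 397 ztop 0.0313 med [ 0.4474 -0.0736  0.0279] topmid [ 0.4483 -0.0741  0.0309] ext [0.037 0.037 0.011]
stand 0.73 [449. 276.] 6333 ztop 0.0193 med [ 0.511  -0.2374  0.0157] topmid [ 0.5161 -0.2393  0.0192] ext [0.252 0.148 0.012]
tray 0.9 [187. 272.] 8043 ztop 0.0139 med [0.5091 0.2398 0.0068] topmid [0.5124 0.242  0.0137] ext [0.247 0.131 0.012]
1.1
```

View pics/scene0.png

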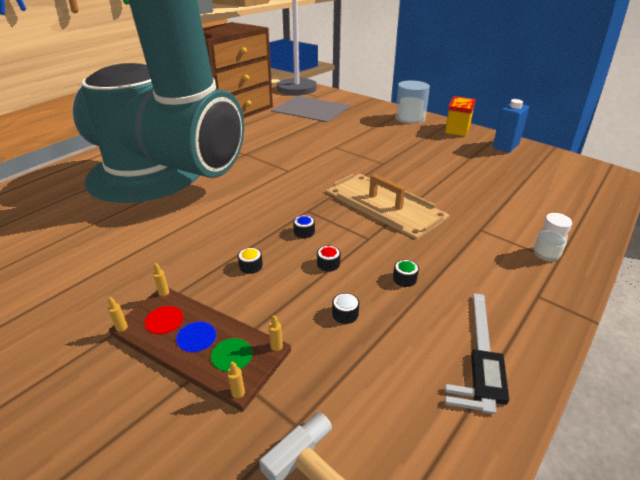

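View pics/top0.png

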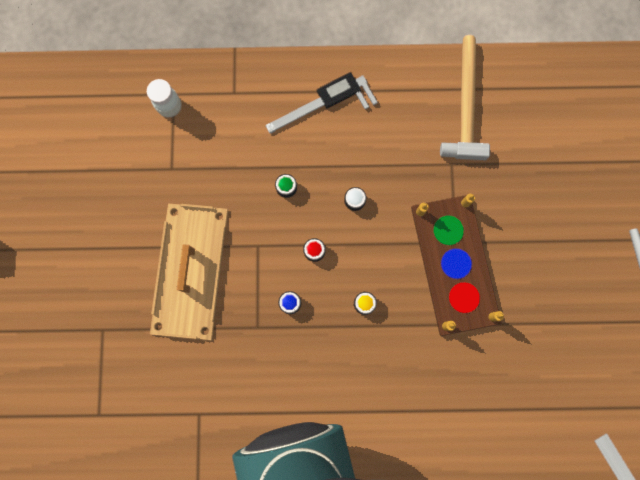

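The camera views show five upright jars, with red at (329,257), blue at (304,227) and green at (406,273) in the scene picture. The stand's pads run red, blue, green, at about (164,318), (198,334) and (232,351). The tray is at about (389,207). The networks match the pictures, and the heights agree with the text. Next I'll take close wrist views of the tray and stand.

```bash
cat > b.py <<'E'
from h import *
import pickle
def tp():
    T=np.eye(4);T[:3,:3]=R.from_euler('xyz',read_tcp_rot()).as_matrix();T[:3,3]=read_position();return T
# tray yaw from top view
s=snapshot('top');m=max(spotter.regions_of('tray',s),key=lambda d:d['p'])['mask']
P=deproj(s,m,campose(s));(c,wh,a)=cv2.minAreaRect((P[:,:2]*1000).astype(np.float32));print('tray rect',c,wh,a)
sy=.189
out=[]
for n,p,y in [('st1',(.5165,-.24,.33),sy),('st2',(.50,-.20,.33),sy),('tr1',(.512,.241,.28),-.13),('tr2',(.50,.28,.28),-.13)]:
    r.reach(list(p),[np.pi,0,y]); r.hold(.2)
    T=tp(); s=snapshot('wrist'); save(n,s['pixels']); W=campose(s,T)
    if n=='st1': print(np.array(s['tool_from_camera']).round(3),s['K'])
    print(n,read_time_s(),W[:3,3].round(3),T[:3,3].round(4),read_tcp_rot())
    for l in (['stand','pad_red','pad_blue','pad_green'] if n[0]=='s' else ['tray']):
        for d in spotter.regions_of(l,s)[:1]:
            P=deproj(s,d['mask'],W); print(l,round(d['p'],2),d['centre'],np.median(P,0).round(4),((P.max(0)+P.min(0))/2).round(4) if l[0]=='p' else '')
    out.append((n,dict(s),W))
pickle.dump(out,open('w.pkl','wb'))
E
python3 b.py
```

```text
tray rect (513.480224609375, 244.14059448242188) (116.5138168334961, 240.3902130126953) 83.7502212524414
[[-0.001 -0.957 -0.289  0.072]
 [ 1.    -0.001 -0.001 -0.   ]
 [ 0.001 -0.289  0.957 -0.134]
 [ 0.     0.     0.     1.   ]] [[427.8449054    0.         320.87348889]
 [  0.         427.8449054  239.7864822 ]
 [  0.           0.           1.        ]]
st1 3.4 [ 0.587 -0.227  0.464] [ 0.5163 -0.2405  0.3298] [-3.14149114e+00  1.58190257e-04  1.88344031e-01]
stand 0.7 [322.6, 154.7] [ 0.5338 -0.2368  0.0141] 
pad_red 0.74 [321.0, 241.4] [ 0.4553 -0.2499  0.0161] [ 0.4539 -0.2497  0.0156]
pad_blue 0.97 [317.6, 184.3] [ 0.516  -0.2391  0.016 ] [ 0.5151 -0.2395  0.0153]
pad_green 0.74 [158.9, 216.2] [ 0.4514 -0.0786  0.0252] [ 0.4442 -0.0739  0.0148]
st2 4.1417 [ 0.571 -0.186  0.464] [ 0.5002 -0.2005  0.3299] [-3.14144638e+00  3.08667430e-04  1.88518275e-01]
stand 0.67 [362.1, 148.2] [ 0.5349 -0.2362  0.0141] 
pad_red 0.58 [359.1, 232.7] [ 0.4554 -0.2502  0.016 ] [ 0.4549 -0.2512  0.0157]
pad_blue 0.98 [361.5, 175.8] [ 0.5162 -0.239   0.0161] [ 0.5153 -0.2391  0.0157]
pad_green 0.73 [366.9, 113.5] [ 0.5772 -0.2284  0.0161] [ 0.5769 -0.2293  0.0163]
tr1 6.225 [0.584 0.231 0.414] [0.5123 0.2404 0.2801] [-3.14154571e+00 -1.61568132e-04 -1.30769268e-01]
tray 0.81 [318.2, 175.1] [0.5268 0.2407 0.0053] 
tr2 6.8083 [0.572 0.27  0.414] [0.5002 0.2795 0.28  ] [ 3.14151369e+00 -1.53166345e-04 -1.30650584e-01]
tray 0.8 [357.5, 154.5] [0.527  0.2417 0.0053]
```

View pics/st1.png

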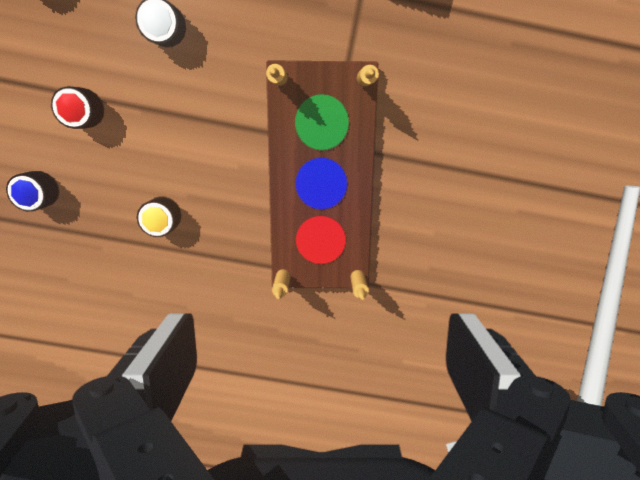

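View pics/tr1.png

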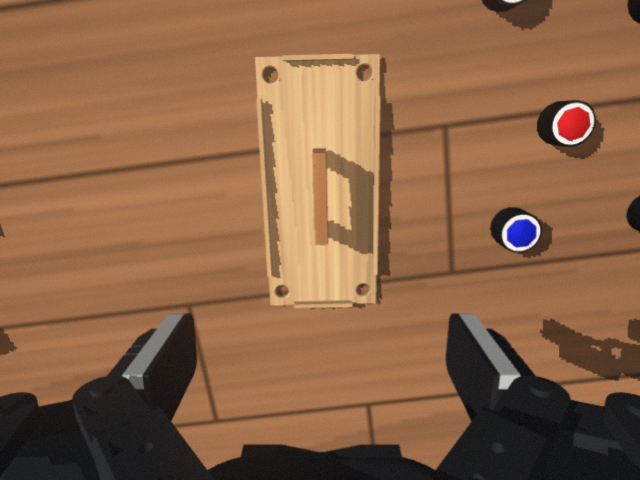

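Wrist view st1 shows the pads at (321,240), (318,184) and (321,123), and the posts at about (276,73), (368,73), (281,285) and (359,285). In tr1 the tray holes are at (270,74), (364,72), (282,291) and (362,290), and the bar runs from (319,150) to (320,244). I'll refine these with colour centroids and check them by overlaying the model.

```bash
cat > c.py <<'E'
from h import *
import pickle
out=pickle.load(open('w.pkl','rb'))
def proj(s,W,P):
    Ti=np.linalg.inv(W); return cv2.projectPoints(np.array(P,float),cv2.Rodrigues(Ti[:3,:3])[0],Ti[:3,3],np.array(s['K']),np.array(s['dist']))[0].reshape(-1,2)
def blobs(px,lo,hi,amin):
    h=cv2.cvtColor(px,cv2.COLOR_RGB2HSV); m=cv2.inRange(h,lo,hi)
    n,l,st,c=cv2.connectedComponentsWithStats(m); return [(st[i,4],c[i]) for i in range(1,n) if st[i,4]>=amin],l
pose={}
H=lambda y,a,c:np.array([[x*np.cos(y)-z*np.sin(y)+c[0],x*np.sin(y)+z*np.cos(y)+c[1]] for x,z in a])
corn=[(.105,.042),(.105,-.042),(-.105,.042),(-.105,-.042)]
for n,s,W in out:
    px=s['pixels']
    for col,lo,hi in [('red',(0,200,120),(5,255,255)),('blue',(110,180,90),(130,255,255)),('green',(55,180,60),(75,255,255))]:
        for a,c in blobs(px,lo,hi,250)[0]:
            h=.017 if a>1300 else .030
            print(n,col,a,c.round(1),onplane(s,[c],W,h)[0].round(4))
for n,s,W in out[2:]:
    px=s['pixels']; g=cv2.cvtColor(px,cv2.COLOR_RGB2HSV)
    print('bar hsv',g[200,320] if n=='tr1' else '')
    # points above floor: handle bar top by depth
    u,v=np.meshgrid(np.arange(640),np.arange(480)); reg=(v<310)&(u>200)&(u<460)
    P=deproj(s,reg,W); Q=P[(P[:,2]>.046)&(P[:,2]<.062)&(abs(P[:,0]-.513)<.08)&(abs(P[:,1]-.241)<.05)]
    rct=cv2.minAreaRect((Q[:,:2]*1000).astype(np.float32)); print(n,'bar',rct,np.median(Q[:,2]))
pickle.dump(None,open('/dev/null','wb'))
sp=(.516,-.2395,.187); tr=(.5125,.2415,-.118)
M=[]
for n,s,W in [out[0],out[2]]:
    c,y,z=(sp[:2],sp[2],.073) if n[0]=='s' else (tr[:2],tr[2],.006)
    uv=proj(s,W,np.c_[H(y,corn,c),[z]*4]); row=[]
    for q in uv:
        a,b=np.round(q).astype(int); t=cv2.resize(s['pixels'][b-12:b+13,a-12:a+13],(200,200),interpolation=cv2.INTER_CUBIC)
        k=((q-[a,b]+12.5)*8).astype(int); cv2.drawMarker(t,tuple(int(i) for i in k),(0,255,255),0,20,1); row.append(t)
    print(n,uv.round(1).tolist()); M.append(np.hstack(row))
save('mont',np.vstack(M))
E
python3 c.py
```

```text
st1 red 803 [319.4 248.7] [ 0.4488 -0.2508  0.03  ]
st1 blue 2009 [320.9 183. ] [ 0.516  -0.2397  0.017 ]
st1 blue 465 [ 24.1 192.9] [0.4516 0.0566 0.03  ]
st2 red 866 [357.9 241.4] [ 0.4482 -0.2494  0.03  ]
st2 blue 2042 [361.3 175.1] [ 0.5159 -0.2395  0.017 ]
st2 blue 444 [ 64.  185.1] [0.451  0.0569 0.03  ]
tr1 red 591 [573.  122.8] [0.5452 0.017  0.03  ]
tr1 blue 571 [521.1 232.9] [0.4515 0.0609 0.03  ]
tr2 red 472 [619.4 102.1] [0.5452 0.0179 0.03  ]
tr2 blue 611 [563.8 215.2] [0.4514 0.0613 0.03  ]
bar hsv [ 14 147 182]
tr1 bar ((511.9559326171875, 242.01113891601562), (11.98741626739502, 80.14012908935547), 83.70973205566406) 0.05309754316310644
bar hsv 
tr2 bar ((511.9024658203125, 242.05844116210938), (12.316791534423828, 79.98748779296875), 83.84530639648438) 0.05293018030687832
st1 [[271.2, 70.8], [369.9, 70.8], [278.4, 297.4], [362.9, 297.4]]
tr1 [[271.2, 73.0], [365.6, 71.5], [281.0, 290.7], [362.4, 289.6]]
```

View pics/mont.png

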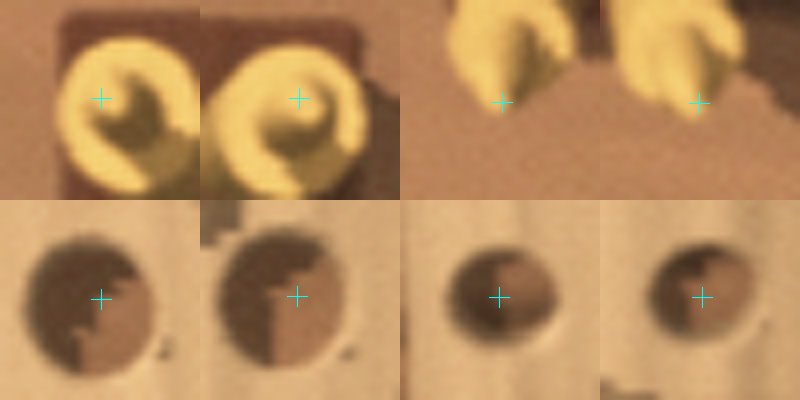

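The overlay matches to within about 1 px. After small corrections the tray is at (0.512, 0.242), yaw -0.109, and the stand at (0.5155, -0.240), yaw 0.184. I'll start with the red jar.

```bash
cat >> h.py <<'E'
ST=(.5155,-.2398,.184)
def loc(p,x,y=0): return np.array([p[0]+x*np.cos(p[2])-y*np.sin(p[2]),p[1]+x*np.sin(p[2])+y*np.cos(p[2])])
JAR=dict(red=(.5457,.0148),blue=(.4515,.058),green=(.666,.0648)); PAD=dict(red=-.062,blue=0,green=.062)
def put(c):
    o=[np.pi,0,ST[2]]; j=JAR[c]; p=loc(ST,PAD[c])
    eoat.set_gripper(.07); r.reach([*j,.10],o)
    print('down hit',r.movel([*j,.0115],speed=.12,force_limit=15))
    eoat.set_gripper(.0,f_grip=30); print('gap',read_finger_gap(),'F',read_gripper_force())
    r.movel([*j,.13],speed=.2); print('gap',read_finger_gap())
    r.reach([*p,.13],o); r.movel([*p,.036],speed=.15); r.hold(.15)
    h=r.movel([*p,.026],speed=.03,force_limit=4); print('touch',h,read_position(),read_ft_force())
    eoat.set_gripper(.065); r.movel([*p,.14],speed=.2); print('t',read_time_s())
E
cat > d.py <<'E'
from h import *
put('red'); r.reach([.47,-.22,.30],[np.pi,0,ST[2]]); 
for n in ['wrist','top']: s=snapshot(n); save('red_'+n,s['pixels'])
T=campose(s)
for l in ['jar_red','pad_red','jar_blue','jar_green']:
    for d in spotter.regions_of(l,s)[:1]:
        P=deproj(s,d['mask'],T); print(l,d['p'],d['centre'],np.median(P,0).round(4))
E
python3 d.py
```

```text
down hit False
gap 0.039414184767045606 F 29.88699495792389
gap 0.038452800217208115
touch True [ 0.45479482 -0.25132773  0.02893797] [ 0.97996957 -0.43859695  2.13765884]
t 13.8167
jar_red 0.54 [447.8, 229.8] [ 0.5774 -0.2281  0.0177]
jar_blue 0.94 [289.7, 302.4] [0.451  0.0585 0.0276]
jar_green 0.76 [283.6, 183.1] [0.6624 0.0647 0.0269]
```

View pics/red_wrist.png

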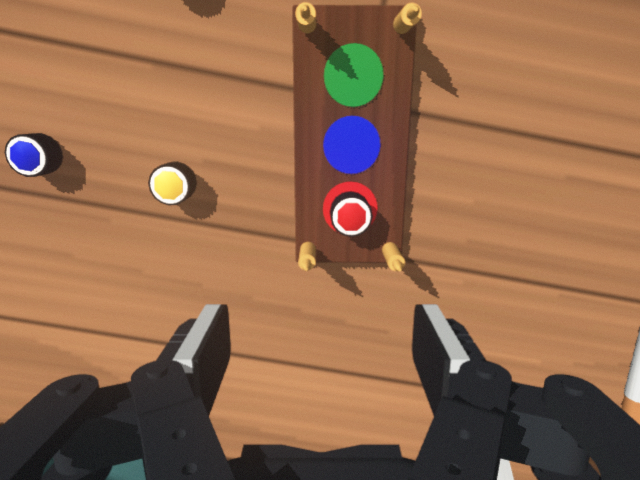

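The red jar stands upright on the red pad, its top at (351,216). Next are blue and green, and then I'll measure all three.

```bash
cat > e.py <<'E'
from h import *
put('blue'); put('green')
def tp():
    T=np.eye(4);T[:3,:3]=R.from_euler('xyz',read_tcp_rot()).as_matrix();T[:3,3]=read_position();return T
for k,p in enumerate([(.4,-.255,.25),(.45,-.22,.27)]):
    r.reach(list(p),[np.pi,0,ST[2]]); r.hold(.2)
    W=tp()
    s=snapshot('wrist'); W=campose(s,W); save(f'all{k}',s['pixels'])
    Ti=np.linalg.inv(W)
    for c in PAD:
        for h,rad,col in [(.017,.027,(255,255,255)),(.047,.02,(255,255,0))]:
            a=np.linspace(0,6.283,60); q=loc(ST,PAD[c]); X=np.c_[q[0]+rad*np.cos(a),q[1]+rad*np.sin(a),h+0*a]
            uv=cv2.projectPoints(X,cv2.Rodrigues(Ti[:3,:3])[0],Ti[:3,3],np.array(s['K']),np.array(s['dist']))[0].reshape(-1,2)
            if k==1: cv2.polylines(s['pixels'],[np.round(uv*8).astype(np.int32)],True,col,1,cv2.LINE_AA,3)
        for d in spotter.regions_of('jar_'+c,s)[:1]:
            P=deproj(s,d['mask'],W); Q=P[(P[:,2]>.041)&(P[:,2]<.055)]
            if len(Q)>20:
                (x,y),rr=cv2.minEnclosingCircle((Q[:,:2]*1000).astype(np.float32)); print(c,d['p'],(x,y,rr),'pad',(loc(ST,PAD[c])*1000).round(1),'z',np.median(Q[:,2]))
save('ov',cv2.resize(s['pixels'][:330,220:520],None,fx=1.8,fy=1.8))
print(read_time_s())
E
python3 e.py
```

```text
down hit False
gap 0.03908713771522137 F 29.764251708984375
gap 0.03912768493194669
touch True [ 0.51581182 -0.23996622  0.02846931] [ 1.29499989 -0.46999387  0.09634845]
t 21.825
down hit False
gap 0.038766310355712555 F 30.138105154037476
gap 0.039338012429415065
touch True [ 0.57672804 -0.22857181  0.0289659 ] [ 1.31599926 -1.28816363  0.79205664]
t 28.8417
red 0.69 (452.8917236328125, -250.5724334716797, 19.672910690307617) pad [ 454.5 -251.1] z 0.043783422440686975
blue 0.67 (513.7930908203125, -239.4462890625, 19.82340431213379) pad [ 515.5 -239.8] z 0.043819789260613556
red 0.61 (453.1084289550781, -250.4495086669922, 19.7873592376709) pad [ 454.5 -251.1] z 0.04366971191219832
blue 0.71 (513.8995971679688, -238.97850036621094, 19.703184127807617) pad [ 515.5 -239.8] z 0.043835174782069164
green 0.63 (574.3754272460938, -227.9687957763672, 19.773454666137695) pad [ 576.5 -228.5] z 0.04378918819310937
30.8583
```

View pics/ov.png

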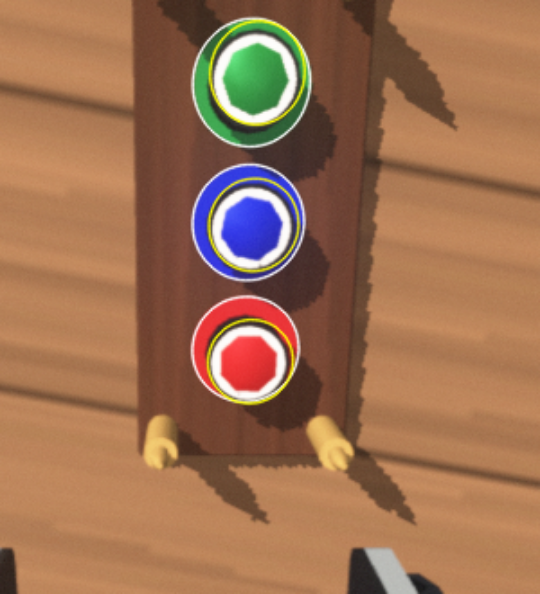

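All three jars are upright and within about 1.5 mm of their pad centres, and the pad outlines match exactly. Next is the tray. I'll grasp it, carry it above the pins and look before lowering it.

```bash
cat > f.py <<'E'
from h import *
t=(.512,.2419,-.109); o=[np.pi,0,t[2]]
eoat.set_gripper(.05); r.reach([.5,0,.25],[np.pi,0,.03]); r.reach([*t[:2],.12],o)
print(r.movel([*t[:2],.036],speed=.12,force_limit=15))
eoat.set_gripper(0,f_grip=80); print(read_finger_gap(),read_position())
r.movel([*t[:2],.19],speed=.12); print(read_finger_gap(),read_ft_force(),read_ft_torque())
r.reach([.52,0,.22],[np.pi,0,.04]); r.reach([*ST[:2],.18],[np.pi,0,ST[2]])
r.movel([*ST[:2],.117],speed=.1); r.hold(.3); print(read_position(),read_tcp_rot(),read_time_s())
s=snapshot('scene'); save('hover',cv2.resize(s['pixels'][220:420,80:320],None,fx=3,fy=3,interpolation=cv2.INTER_CUBIC))
w=snapshot('wrist'); save('hoverw',w['pixels'])
E
python3 f.py
```

```text
False
0.010685282336954035 [0.51233787 0.24206838 0.03679943]
0.010773889978887273 [-0.27488234 -0.37696225 -2.30695465] [-0.00737102 -0.01056494  0.01319352]
[ 0.51564607 -0.23987315  0.1174545 ] [ 3.14117280e+00 -5.40331029e-04  1.83987575e-01] 38.8583
```

View pics/hover.png

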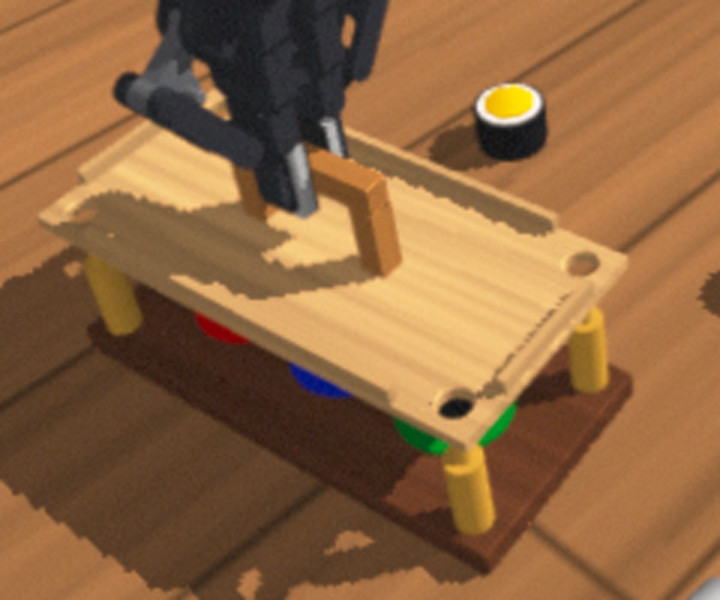

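View pics/hoverw.png

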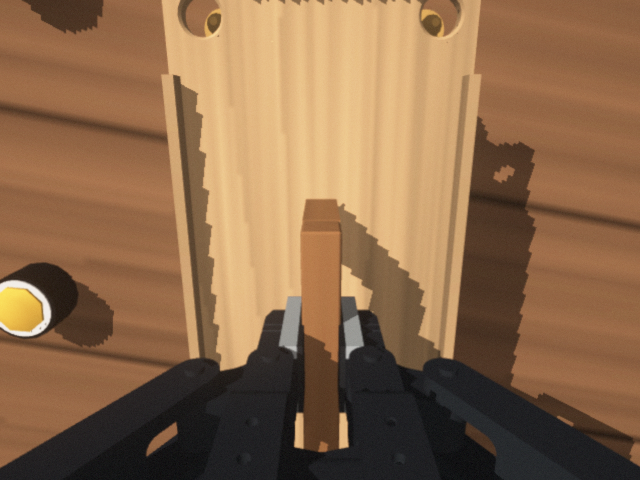

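In the hover view the tray is level above the posts, with the front pin tips visible in the holes at (213,24) and (432,22). I'll overlay the expected pin and hole positions before lowering it.

```bash
cat > g.py <<'E'
from h import *
T=np.eye(4);T[:3,:3]=R.from_euler('xyz',read_tcp_rot()).as_matrix();T[:3,3]=read_position()
s=snapshot('wrist'); W=campose(s,T); Ti=np.linalg.inv(W)
def pj(X): return cv2.projectPoints(np.array(X,float),cv2.Rodrigues(Ti[:3,:3])[0],Ti[:3,3],np.array(s['K']),np.array(s['dist']))[0].reshape(-1,2)
a=np.linspace(0,6.283,60); im=s['pixels']; L=[]
big=cv2.resize(im[0:75],None,fx=6,fy=6,interpolation=cv2.INTER_CUBIC)
for y in (.042,-.042):
    q=loc(ST,.105,y); dz=read_position()[2]-.0365
    for h,rad,col in [(dz+.006,.007,(0,255,255)),(dz,.007,(0,0,255)),(.073,.0015,(255,0,0)),(.067,.004,(255,0,255))]:
        uv=pj(np.c_[q[0]+rad*np.cos(a),q[1]+rad*np.sin(a),h+0*a])
        cv2.polylines(big,[np.round((uv+.5)*6*8-4).astype(np.int32)],True,col,1,cv2.LINE_AA,3)
save('hz',np.vstack([big[:300,930:1530],big[:300,2340:2940]]))
E
python3 g.py
```

```text
(no output)
```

View pics/hz.png

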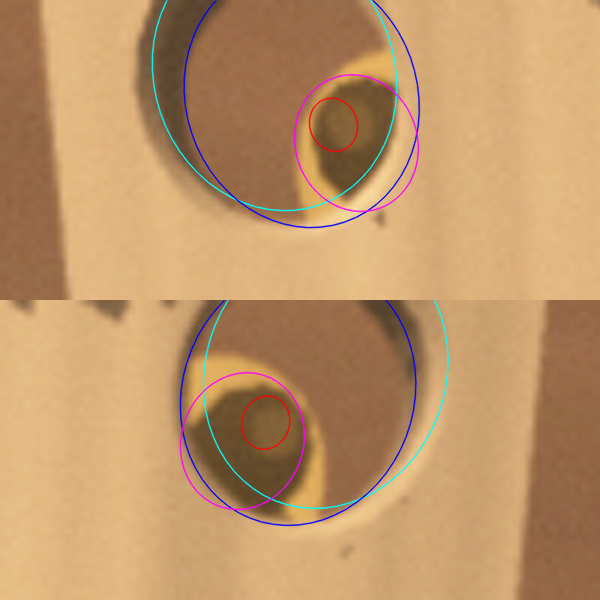

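Pins and holes line up to within about 1.3 mm, against 3 mm of clearance. I'll apply a small correction and lower the tray with a force limit.

```bash
cat > i.py <<'E'
from h import *
q=loc(ST,.0003,-.0007); o=[np.pi,0,ST[2]-.005]
r.movel([*q,.1165],o,speed=.05); r.hold(.2)
h=r.movel([*q,.098],o,speed=.04,force_limit=8); print(h,read_position(),read_ft_force())
if not h: h=r.movel([*q,.0885],o,speed=.02,force_limit=8); print(h,read_position(),read_ft_force(),read_ft_torque())
r.hold(.2); s=snapshot('scene'); save('low',cv2.resize(s['pixels'][220:420,80:320],None,fx=3,fy=3,interpolation=cv2.INTER_CUBIC)); print(read_time_s())
E
python3 i.py
```

```text
False [ 0.51593829 -0.24046087  0.09796624] [ 1.16046232 -0.83802696 -3.1193538 ]
True [ 0.5160982  -0.24053698  0.09177276] [-2.08562063  0.45918219  5.97587383] [0.08008915 0.29597736 0.0389009 ]
40.7167
```

View pics/low.png

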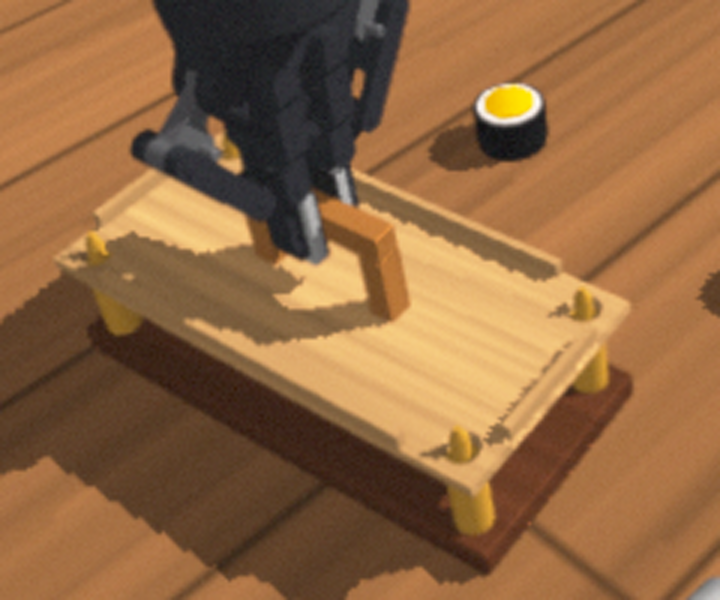

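All four pins come through their holes, and the tray dropped to 0.0918 − 0.0368 = 55 mm, so it is on the shoulders. Now I'll release, back off and verify.

```bash
cat > j.py <<'E'
from h import *
eoat.set_gripper(.04); p=read_position(); r.movel([p[0],p[1],.2],speed=.12); r.reach([.40,.0,.35],[np.pi,0,.18]); r.hold(.5)
s=snapshot('scene'); save('fin',s['pixels']); T=campose(s)
P=deproj(s,np.ones((480,640),bool),T)
d=P[:,:2]-ST[:2]; c,n=np.cos(ST[2]),np.sin(ST[2]); x=d[:,0]*c+d[:,1]*n; y=-d[:,0]*n+d[:,1]*c
for sx in (-1,1):
    for sy in (-1,1):
        m=(abs(x-sx*.075)<.015)&(abs(y-sy*.03)<.015)&(P[:,2]>.04); print(sx,sy,np.median(P[m,2]).round(4),m.sum())
print(read_time_s())
E
python3 j.py
```

```text
-1 -1 0.0619 337
-1 1 0.0616 90
1 -1 0.062 486
1 1 0.0617 390
43.8833
```

View pics/fin.png

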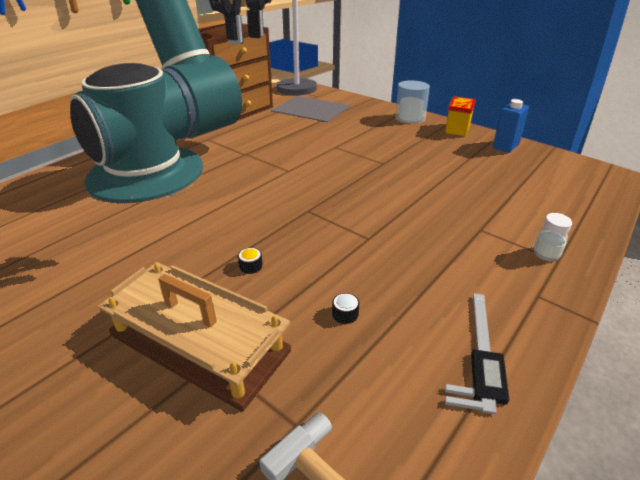

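The tray is level, with its floor at 61.6 to 62.0 mm at all four corners (61 mm expected). The yellow jar at (250,260) and the colourless jar at (345,308) have not moved.

```bash
python3 -c "
from station import *
print(order.job_done())"
```

```text
the job is handed in; nothing more can be done
None
```

I handed the job in at about 44 s: the red, blue and green jars stand upright on their own pads, within about 2 mm of centre, the tray sits level and fully down on all four posts, and the yellow and colourless jars were left where they stood.

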